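# Tip-test two sealed housings and reject the rattler

## Robot

A 6-joint arm with a two-finger parallel gripper is mounted at the origin on the work surface. World frame = base frame: x ahead of the robot, y to its left, z up, the work surface at z = 0. Lengths are in m, angles in degrees, forces in N, time in s.
With the tool pointing down it reaches from about 0.25 to 0.725 m from the base axis. Payload 9.7 kg.
Tool frame: the origin (TCP) lies midway between the tips of the shut fingers; the grasp point (between the pads) lies 19 mm behind it; z points along the fingers, y is the line along which they close (so a half turn about z gives the same grasp; the last joint's range is limited). The gripper opens to 85 mm and grips with 20 to 120 N. Pads are 22 mm wide; open, the fingers measure 114 mm over their backs; the gripper's body (76 mm by 85 mm) begins 54 mm behind the grasp point. The pads swing forward as they close: fully open they stand 13 mm farther back than shut.
Start: joints at [73.396, 4.979, 10.078, 95.1, 0, 90], TCP at [0.157, 0.527, 0.231] pointing down, gripper open.
Joint ranges: [-179.16, 179.16], [-48.56, 103.87], [-65.8, 70.77], [-126.05, 130.52], [-82.76, 87.17], [-180, 180]. Speed limits (degrees/s): [127.2, 127.2, 147.25, 180, 180, 180].

## Interface

Orientations are given as [roll, pitch, yaw] about the fixed x, y, z axes, in that order (R = Rz(yaw) Ry(pitch) Rx(roll)).
In Python, from workcell import bot gives the robot as it stands. The module is installed in compiled form; this text tells all that it offers.
- The arm moves only by the tool send_rows, never from a script. Its argument "moves" is one flat list of numbers, 7 for each row, row after row: the shift along the world's x, y, z normalised to -1 to 1, where 1 is 0.025 m, then the turn, a rotation vector about the world's x, y, z normalised to -1 to 1, where 1 is 0.15 rad, then the closure, from -1 (fully open) to 1 (shut), so that 0 is half open. A call has 1 to 8 rows; each row shifts and turns the commanded pose from where the row before left it; what a row does not reach is not made up. A row lasts 1/8 s, in which the tool goes at most 62.5 mm and 10.7 degrees, less where a joint would pass 70% of its speed; a pose out of reach is approached as far as the arm can. A call with a number of a shift or a turn outside -1 to 1 is refused whole. A call with a gripper value outside its range is refused whole. The fingers move at their own pace and stop on an object; "squeeze" is the grip in N (left out, the last holds). Time passes only in rows, so rows that do not move let the fingers close. It gives the time, the measured TCP pose, the force, the opening and the grip force at its end, in the units of the state.
- bot.get_obs(): the state, without advancing time (a new reading comes with each control period).
- bot.camera(name): name is "scene" or "top"; returns a dict with "color" (420x560x3 uint8, red, green, blue), "camera_matrix" (3x3 intrinsics, pixels), "R" (3x3) and "t" (3): a world point X has camera coordinates R X + t. Camera axes: x right, y down, z forward; pixel columns grow to the right and rows downward; lengths in m; the calibration is good to about 2 mm. A picture is of the moment at which its call begins. There is no depth.
- bot.job_done(): hands the job in; it is judged then, once.
Trained networks look in the newest picture that a camera, given by its name, has taken for a name from the list of things; names that differ only in an ending like _2 or _b are one class to them, and where a whole thing is asked for, a point or a joint stands for the part that bears it (a point fixed in the world has none). Each returns a list of dicts, best first, with "p" (0 to 1); they miss things now and then, are a little off and sometimes report something else, mostly with a low value. They report only what shows in the picture. A call takes as long as a camera call. They do not tell look-alikes from the thing itself.
- bot.boxes_of(camera, query): "extent" ([left, top, right, bottom] in pixels, round what is visible of it).
- bot.trace(camera, query): "region" (420x560 bool, what is visible of it) and "extent" ([left, top, right, bottom] in pixels, round what is visible of it).
- bot.landmark_of(camera, query): "pixel" ([column, row] in pixels: a listed point, or the origin of a listed thing).
The state is a dict: "time": time; "q": joint angles; "qd": joint speeds; "joint_efforts": joint torques, N m; "ee_pos": TCP position; "tcp_rot": TCP orientation; "wrist_force": force on the tool from outside, world axes, zero at the start; "torque": the same for the moment, N m; "opening": finger opening in m; "grasp_force": force on a finger pad.
Only numpy, scipy, OpenCV 4.12 (cv2) and the standard library are available. Lean on these libraries where they do the work, as an engineer would, in place of code of your own. Each camera call takes 0.05 s, during which the arm holds its last target. There are 200 camera calls.

## Task

Two closed instrument housings sit in the spring cradles of the tip-test stand, and one of them has a loose core inside. Tip the robot's left one first and then the right one by pressing down the end nearest the robot, fully down for a second and then letting go: the sound one comes back up, the one with the loose core stays tipped. Take the loose one out and set it down flat in the grey reject tray without dropping it, and leave the sound one sitting level in its cradle.

Things in the scene. Friction and masses are not known exactly. Their poses are not given: they have to be found in the camera images.
- housing_a_center (a point): Housing A: closed aluminium bar 132 x 40 x 36 mm (x long, y wide, z high), dark end caps, 0.55 kg. Point: its centre; x points away from the robot, y to the robot's left, z up through the flat top. It starts in the left or the right cradle of the stand, centre 71 mm above the table. Looks just like B. Whichever is loose balances 22 mm from its centre towards the low end once tipped.
- housing_b_center (a point): Housing B: closed aluminium bar 132 x 40 x 36 mm (x long, y wide, z high), dark end caps, 0.55 kg. Point: its centre; x points away from the robot, y to the robot's left, z up through the flat top. It starts in the left or the right cradle of the stand, centre 71 mm above the table. Looks just like A. Press a housing on its top, 50 mm from the centre on the robot's side (-x), with 2 to 6 N.
- stand: Fixed tip-test stand, base 180 x 250 mm, origin under its centre; cradles at y +70 and -70 mm. Each rocks about a crosswise line through the housing's centre; its near end tips down 0.22 rad to a stop (pressed spot sinks about 9 mm), the far end cannot; its spring lifts a sound housing level in 1.5 s. Walls 12 mm high hold only the last 20 mm of each end: between, the sides are free to grip and it lifts straight out.
- tray: the reject tray: a fixed open grey plastic tray, 210 x 140 mm outside (x by y), walls 5 mm thick and 28 mm high, floor 5 mm thick. Origin at the centre of its underside, on the table; x along its length, z up.
Things that resemble listed ones, but are neither listed nor needed, are in the scene too. Leave any blue or pink look-alike of the part that bears housing_b_center alone.

How it is judged (in metres and radians):
On the way, in this order (a step that is already met when the one before it is completed fails the run):
1. the left housing (seen from the robot) is tipped by more than 0.15 rad (((y of housing_a_center in the frame of housing_b_center above 0 m and angle between housing_a_center's own z axis and vertical above 0.15 rad) or (y of housing_b_center in the frame of housing_a_center above 0 m and angle between housing_b_center's own z axis and vertical above 0.15 rad))), for 0.6 s.
2. the right housing is tipped by more than 0.15 rad (((y of housing_a_center in the frame of housing_b_center below 0 m and angle between housing_a_center's own z axis and vertical above 0.15 rad) or (y of housing_b_center in the frame of housing_a_center below 0 m and angle between housing_b_center's own z axis and vertical above 0.15 rad))), for 0.6 s.
3. one housing is lowered into the tray in the gripper: still held with its centre less than 48 mm above the tray's underside (25 mm above where it will lie) (((x of housing_a_center in the frame of tray between -0.1 and 0.1 m and y of housing_a_center in the frame of tray between -0.065 and 0.065 m and z of housing_a_center in the frame of tray below 0.048 m and contact force between the fingers and housing_a above 0.5 N) or (x of housing_b_center in the frame of tray between -0.1 and 0.1 m and y of housing_b_center in the frame of tray between -0.065 and 0.065 m and z of housing_b_center in the frame of tray below 0.048 m and contact force between the fingers and housing_b above 0.5 N))), for 0.04 s.
At the end, for the whole second after the job is handed in: The loose housing lies at rest in the tray, flat on its floor (centre within the walls and below 35 mm, top within 0.12 rad of level); the sound one rests in its cradle within 15 mm of where it began and within 0.08 rad of level (a loose one left there would stay tipped) (((x of housing_a_center in the frame of tray between -0.1 and 0.1 m and y of housing_a_center in the frame of tray between -0.065 and 0.065 m and z of housing_a_center in the frame of tray below 0.035 m and angle between housing_a_center's own z axis and vertical below 0.12 rad and distance of housing_b_center from where it was at the start of the episode below 0.015 m and angle between housing_b_center's own z axis and vertical below 0.08 rad) or (x of housing_b_center in the frame of tray between -0.1 and 0.1 m and y of housing_b_center in the frame of tray between -0.065 and 0.065 m and z of housing_b_center in the frame of tray below 0.035 m and angle between housing_b_center's own z axis and vertical below 0.12 rad and distance of housing_a_center from where it was at the start of the episode below 0.015 m and angle between housing_a_center's own z axis and vertical below 0.08 rad)) and linear speed of each of housing_a, housing_b below 0.02 m/s); the robot touches nothing.
It also fails if it takes over 64 s, if anything falls off the work surface, if the arm or the gripper's body presses on something with over 40 N, if the wrist force passes 120 N, or if a joint passes its speed limit or range.

## Working session

There is one attempt and no reset: what is moved stays moved. The work goes in short steps, Python scripts to look and compute and a tool call to move; the robot and the scene stay as the last step left them, time stands still between calls to the robot, and variables do not carry over. Pictures are saved under pics/ and viewed, at most 10 in all, crops included, and the job is handed in when it is done.

Besides the shell and the picture viewer there is one more tool, called after ">>>" as name(argument=value, ...) on one line, values as JSON. send_rows: Moves the arm, as the interface text tells. Its arguments: {"type":"object","properties":{"moves":{"type":"array"},"squeeze":{"type":"number"}},"required":["moves"]}

```bash
mkdir -p pics; cat > h.py <<'E'
import numpy as np, cv2
from workcell import bot
def cam(n):
    c=bot.camera(n); return c
def ray(c,px):
    K=np.array(c["camera_matrix"]);R=np.array(c["R"]);t=np.array(c["t"])
    d=R.T@np.linalg.solve(K,[px[0],px[1],1.]); return -R.T@t,d
def atz(c,px,z):
    o,d=ray(c,px); return o+d*(z-o[2])/d[2]
def tri(c1,p1,c2,p2):
    A=[];b=[]
    for c,p in((c1,p1),(c2,p2)):
        o,d=ray(c,p);d=d/np.linalg.norm(d);P=np.eye(3)-np.outer(d,d);A.append(P);b.append(P@o)
    return np.linalg.lstsq(np.vstack(A),np.hstack(b),rcond=None)[0]
def proj(c,X):
    p=np.array(c["camera_matrix"])@(np.array(c["R"])@np.array(X)+np.array(c["t"])); return p[:2]/p[2]
E
python3 - <<'E'
from h import *
s=bot.get_obs();print({k:np.round(v,3) for k,v in s.items()})
C={}
for n in("scene","top"):
    c=cam(n);C[n]=c
    cv2.imwrite(f"pics/{n}0.png",c["color"][:,:,::-1])
    print(n,np.round(-np.array(c["R"]).T@c["t"],3))
    for q in("housing_a_center","stand","tray"):
        print(n,q,[(np.round(d["pixel"]),round(d["p"],2)) for d in bot.landmark_of(n,q)],[(np.round(d["extent"]),round(d["p"],2)) for d in bot.boxes_of(n,q)])
E
```

```text
{'time': np.float64(0.0), 'q': array([ 7.3396e+01,  5.0110e+00,  1.0033e+01,  9.5099e+01, -1.0000e-03,
        9.0001e+01]), 'qd': array([ 0.017,  0.095,  0.001, -0.026,  0.014, -0.027]), 'joint_efforts': array([ 1.0000e-03, -5.2039e+01,  4.6481e+01,  1.7000e-02,  0.0000e+00,
        0.0000e+00]), 'ee_pos': array([0.157, 0.527, 0.231]), 'tcp_rot': array([-1.79922e+02,  1.00000e-03,  1.63395e+02]), 'wrist_force': array([-0.379,  0.08 , -0.508]), 'torque': array([-0.003,  0.008,  0.009]), 'grasp_force': np.float64(0.0), 'opening': np.float64(0.085)}
scene [ 1.026 -0.251  0.877]
scene housing_a_center [(array([293., 218.]), 0.81)] [(array([267., 191., 326., 244.]), 0.92)]
scene stand [(array([314., 218.]), 0.7)] [(array([250., 170., 380., 275.]), 0.55)]
scene tray [(array([141., 283.]), 0.93)] [(array([ 93., 229., 189., 343.]), 0.7)]
top [0.368 0.061 1.055]
top housing_a_center [(array([267., 208.]), 0.68)] [(array([249., 176., 286., 240.]), 0.75)]
top stand [(array([238., 224.]), 0.88)] [(array([174., 172., 306., 281.]), 0.77)]
top tray [(array([420., 233.]), 0.77)] [(array([386., 186., 458., 283.]), 0.96)]
```

View pics/top0.png

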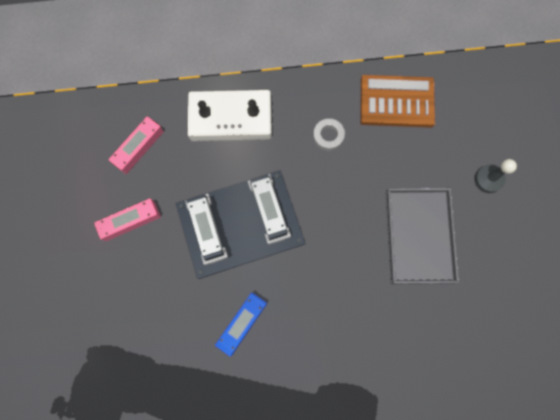

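View pics/scene0.png

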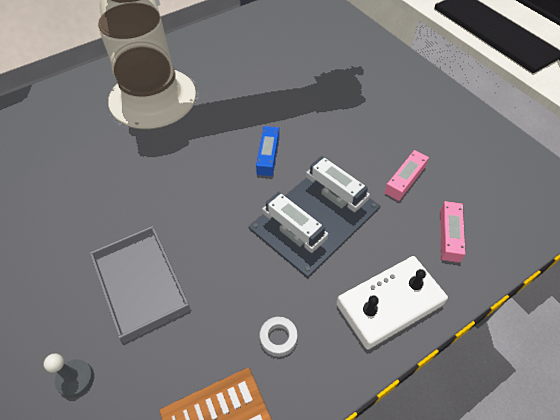

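The top view (axes: right is −y, up is +x) shows these candidates: white housings at (205,228), the left cradle, and (268,208), the right cradle. The look-alikes are pink at (135,144) and (126,219) and blue at (241,323). The controller box at (229,114) is something else. The tray is at (422,235). I choose the two white bars on the stand and check them in one crop.

```bash
python3 - <<'E'
from h import *
T=cv2.imread("pics/top0.png");S=cv2.imread("pics/scene0.png")
a=cv2.resize(T[165:285,170:310],None,fx=2.8,fy=2.8,interpolation=cv2.INTER_CUBIC)
b=cv2.resize(S[145:280,245:385],None,fx=2.8,fy=2.8,interpolation=cv2.INTER_CUBIC)
h=max(a.shape[0],b.shape[0]);o=np.zeros((h,a.shape[1]+b.shape[1],3),np.uint8);o[:a.shape[0],:a.shape[1]]=a;o[:b.shape[0],a.shape[1]:]=b
cv2.imwrite("pics/crop.png",o)
c={n:cam(n) for n in("top","scene")}
# white top faces
P={}
for n,I,(x0,y0,x1,y1) in(("top",T,(170,165,310,285)),("scene",S,(245,145,385,280))):
    g=I.min(axis=2); m=np.zeros_like(g);m[y0:y1,x0:x1]=(g[y0:y1,x0:x1]>120)*255
    m=cv2.morphologyEx(m,cv2.MORPH_CLOSE,np.ones((3,3)))
    k,l,st,ce=cv2.connectedComponentsWithStats(m)
    for i in range(1,k):
        if st[i,4]>150:
            r=cv2.minAreaRect(np.argwhere(l==i)[:,::-1].astype(np.float32));print(n,st[i],np.round(ce[i],1),np.round(r[0],1),np.round(r[1],1),round(r[2]))
# hypothesis from top at z=.089
for d in bot.boxes_of("top","tray")[:1]:
    print([np.round(atz(c["top"],p,.028),3) for p in((386,186),(458,283))])
r=bot.trace("top","tray")[0]["region"]; q=cv2.minAreaRect(np.argwhere(r)[:,::-1].astype(np.float32))
print("tray",[np.round(atz(c["top"],p,.028),3) for p in cv2.boxPoints(q)])
print("tray tri",tri(c["top"],(420,233),c["scene"],(141,283)),"st",tri(c["top"],(238,224),c["scene"],(314,218)))
r=bot.trace("top","stand")[0]["region"]; q=cv2.minAreaRect(np.argwhere(r)[:,::-1].astype(np.float32))
print("stand",[np.round(atz(c["top"],p,.01),3) for p in cv2.boxPoints(q)])
E
```

```text
top [ 248  174   43   70 1319] [268.6 208.2] [268.6 208.6] [67.4 24.7] 72
top [ 186  193   41   72 1353] [204.7 228.6] [205.4 228.8] [68.1 25.3] 73
scene [ 306  158   64   54 1403] [337.4 182. ] [337.9 183.4] [66.5 28.3] 35
scene [ 262  193   66   59 1492] [294.3 219.9] [295.2 221. ] [69.2 27.9] 39
[array([ 0.623, -0.198,  0.028]), array([ 0.394, -0.318,  0.028])]
tray [array([ 0.62 , -0.196,  0.028]), array([ 0.608, -0.352,  0.028]), array([ 0.395, -0.319,  0.028]), array([ 0.406, -0.17 ,  0.028])]
tray tri [ 0.5126021  -0.26004813  0.01086267] st [ 0.57742628  0.13770779 -0.00272308]
stand [array([0.641, 0.279, 0.01 ]), array([0.693, 0.028, 0.01 ]), array([ 0.512, -0.006,  0.01 ]), array([0.463, 0.237, 0.01 ])]
```

View pics/crop.png

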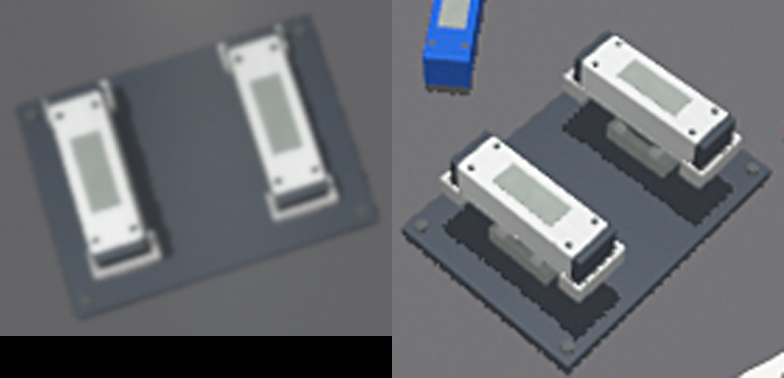

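The crop shows two white bars with dark end caps in spring cradles: left label at top (204,226) and right label at top (268,206). The blue and pink ones lie on the table, so the choice is right.

```bash
python3 - <<'E'
from h import *
T=cv2.imread("pics/top0.png");S=cv2.imread("pics/scene0.png")
c={n:cam(n) for n in("top","scene")}
def label(I,p):
    x,y=p;w=22
    g=I[y-w:y+w,x-w:x+w].astype(int); v=g.min(2); m=((v>95)&(v<185)).astype(np.uint8)
    k,l,st,ce=cv2.connectedComponentsWithStats(cv2.erode(m,np.ones((3,3))),connectivity=4)
    i=1+np.argmax(st[1:,4]); r=cv2.minAreaRect(np.argwhere(l==i)[:,::-1].astype(np.float32))
    return ce[i]+[x-w,y-w],st[i,4],r
for nm,pt,ps in(("L",(204,226),(339,176)),("R",(268,206),(294,214))):
    a,na,ra=label(T,pt);b,nb,rb=label(S,ps)
    X=tri(c["top"],a,c["scene"],b)
    print(nm,a.round(1),na,np.round(ra[1],1),b.round(1),nb,np.round(rb[1],1),X.round(4),proj(c["top"],X)-a,atz(c["top"],a,.089).round(4))
# axes from screws in top crop
for nm,s in(("L",[(60,117),(97,104),(95,241),(133,228)]),("R",[(236,63),(272,50),(276,182),(315,170)])):
    w=[atz(c["top"],(u/2.8+170-.3,v/2.8+165-.3),.089) for u,v in s]
    d=(w[0]+w[1]-w[2]-w[3])/2;print(nm,np.mean(w,0).round(4),"yaw",np.degrees(np.arctan2(d[1],d[0])).round(1),np.linalg.norm(d[:2]).round(3))
for nm,cc in(("tray",None),):
    pass
E
```

```text
L [203.7 225.8] 196 [24.5  8.1] [346.9 162.3] 536 [26. 43.] [0.5631 0.2088 0.1268] [-5.50273094 -2.64403684] [0.5642 0.2039 0.089 ]
R [268.2 205.1] 202 [24.7  7.9] [286.9 225.8] 235 [40.6 10.2] [0.596  0.0584 0.0597] [4.26247701 1.54687772] [0.5935 0.067  0.089 ]
L [0.5635 0.2032 0.089 ] yaw 11.4 0.097
R [0.5917 0.0681 0.089 ] yaw 12.9 0.096
```

```bash
python3 - <<'E'
from h import *
c={n:cam(n) for n in("top","scene")}
for t,s in(((203.7,225.8),(338.9,176.4)),((268.2,205.1),(294.3,213.9))): print(tri(c["top"],t,c["scene"],s).round(4))
E
```

```text
[0.5649 0.2047 0.0876]
[0.5932 0.067  0.0905]
```

>>> send_rows(moves=[0.95,-0.9,-0.2,0,0,0.42,1,0.95,-0.9,-0.2,0,0,0.42,1,0.95,-0.9,-0.2,0,0,0.42,1,0.95,-0.9,-0.2,0,0,0.42,1,0.95,-0.9,-0.2,0,0,0.42,1,0.95,-0.9,-0.2,0,0,0.42,1,0.95,-0.9,-0.2,0,0,0.42,1,0.95,-0.9,-0.2,0,0,0.42,1])

```text
time: 2.15
ee_pos: [0.3479, 0.3463, 0.1912]
tcp_rot: [180.0, 0.0, -167.6]
wrist_force: [0.3, -1.0, -0.1]
opening: -0.0001
grasp_force: 0.0
```

>>> send_rows(moves=[0.95,-0.88,-0.35,0,0,0,1,0.95,-0.88,-0.35,0,0,0,1,0.95,-0.88,-0.35,0,0,0,1,0.95,-0.88,-0.35,0,0,0,1,0.95,-0.88,-0.35,0,0,0,1,0.95,-0.88,-0.35,0,0,0,1,0.95,-0.88,-0.35,0,0,0,1,0,0,0,0,0,0,1])

```text
time: 3.15
ee_pos: [0.5141, 0.1916, 0.129]
tcp_rot: [-180.0, -0.1, -167.9]
wrist_force: [-0.8, -0.0, -0.2]
opening: 0.0
grasp_force: 0.0
```

>>> send_rows(moves=[0.02,0.03,-0.5,0,0,0,1,0.02,0.03,-0.5,0,0,0,1,0,0,-0.3,0,0,0,1,0,0,0,0,0,0,1])

```text
time: 3.65
ee_pos: [0.5137, 0.1948, 0.0967]
tcp_rot: [-180.0, -0.1, -167.7]
wrist_force: [-0.2, 0.7, 0.4]
opening: 0.0002
grasp_force: 0.0
```

>>> send_rows(moves=[0,0,-0.1,0,0,0,1,0,0,-0.1,0,0,0,1,0,0,-0.1,0,0,0,1,0,0,0,0,0,0,1])

```text
time: 4.15
ee_pos: [0.5144, 0.1945, 0.0899]
tcp_rot: [-180.0, -0.0, -167.7]
wrist_force: [-0.1, 0.3, 1.1]
opening: -0.0001
grasp_force: 0.0
```

>>> send_rows(moves=[0,0,-0.1,0,0,0,1,0,0,-0.1,0,0,0,1,0,0,0,0,0,0,1])

```text
time: 4.53
ee_pos: [0.5143, 0.1945, 0.0848]
tcp_rot: [180.0, -0.0, -167.7]
wrist_force: [-1.5, -0.6, 2.1]
opening: 0.0003
grasp_force: 1.0
```

>>> send_rows(moves=[0,0,-0.1,0,0,0,1,0,0,-0.05,0,0,0,1,0,0,0,0,0,0,1])

```text
time: 4.9
ee_pos: [0.5144, 0.1945, 0.0811]
tcp_rot: [-180.0, -0.0, -167.7]
wrist_force: [-2.1, -0.9, 1.0]
opening: -0.0001
grasp_force: 1.1
```

>>> send_rows(moves=[0,0,-0.05,0,0,0,1,0,0,0,0,0,0,1])

```text
time: 5.15
ee_pos: [0.5144, 0.1946, 0.0799]
tcp_rot: [-180.0, -0.0, -167.7]
wrist_force: [-2.7, -0.5, 2.3]
opening: -0.0
grasp_force: 1.2
```

>>> send_rows(moves=[0,0,-0.04,0,0,0,1,0,0,0,0,0,0,1])

```text
time: 5.4
ee_pos: [0.5144, 0.1946, 0.0796]
tcp_rot: [180.0, 0.0, -167.7]
wrist_force: [-4.2, -1.3, 6.2]
opening: -0.0002
grasp_force: 3.7
```

>>> send_rows(moves=[0,0,0,0,0,0,1,0,0,0,0,0,0,1,0,0,0,0,0,0,1,0,0,0,0,0,0,1,0,0,0,0,0,0,1,0,0,0,0,0,0,1,0,0,0,0,0,0,1,0,0,0,0,0,0,1])

```text
time: 6.4
ee_pos: [0.5144, 0.1946, 0.0796]
tcp_rot: [180.0, 0.0, -167.7]
wrist_force: [-4.3, -1.1, 7.5]
opening: -0.0002
grasp_force: 3.7
```

```bash
python3 - <<'E'
from h import *
for n in("top","scene"): cv2.imwrite(f"pics/{n}1.png",cam(n)["color"][:,:,::-1])
E
```

>>> send_rows(moves=[0,0,0,0,0,0,1,0,0,0.4,0,0,0,1,0,0,0.8,0,0,0,1,0,0,0.8,0,0,0,1,0.4,-0.9,0,0,0,0,1,0.2,-0.9,0,0,0,0,1,0.2,-0.92,0,0,0,0,1,0.2,-0.9,0,0,0,0,1])

```text
time: 7.5
ee_pos: [0.54, 0.1034, 0.1295]
tcp_rot: [-180.0, 0.1, -167.7]
wrist_force: [0.1, 0.2, -0.5]
opening: 0.0003
grasp_force: 0.0
```

>>> send_rows(moves=[0.2,-0.9,0,0,0,0,1,0,-1,0,0,0,0,1,0,0,0,0,0,0,1,0,0,0,0,0,0,1,0,0,0,0,0,0,1,0,0,0,0,0,0,1,0,0,0,0,0,0,1])

```text
time: 8.38
ee_pos: [0.5444, 0.0569, 0.129]
tcp_rot: [180.0, 0.0, -167.7]
wrist_force: [-0.6, -0.5, -0.5]
opening: 0.0003
grasp_force: 0.0
```

```bash
python3 - <<'E'
from h import *
I=[]
for n in("top","scene"):
    im=cam(n)["color"][:,:,::-1];cv2.imwrite(f"pics/{n}2.png",im)
def cr(n,k):
    T=cv2.imread(f"pics/{n}{k}.png"); return T[165:285,170:310] if n=="top" else T[145:280,245:385][:120]
o=np.vstack([np.hstack([cr(n,k) for k in(0,1,2)]) for n in("top","scene")])
cv2.imwrite("pics/c2.png",cv2.resize(o,None,fx=1.9,fy=1.9,interpolation=cv2.INTER_CUBIC))
E
```

```text
(no output)
```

View pics/c2.png

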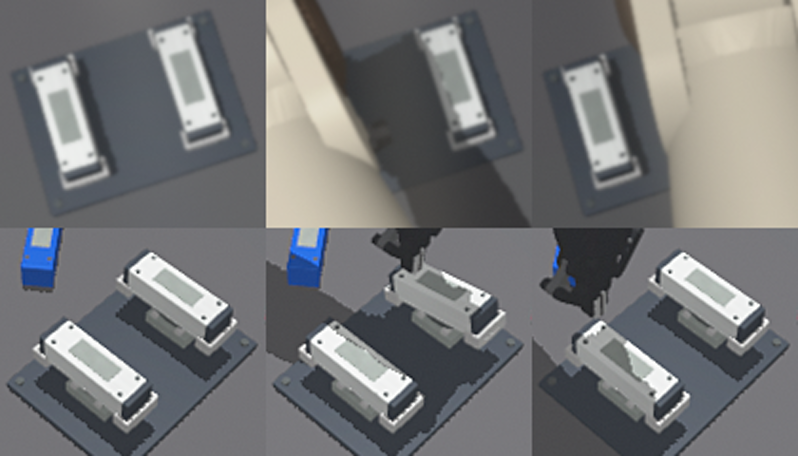

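Columns: start, pressed, now. The left bar is tipped in the middle picture and level again afterwards (top-view crop at about (590,120), unchanged), so it's sound. Next I press the right one.

>>> send_rows(moves=[0,0,-0.5,0,0,0,1,0,0,-0.5,0,0,0,1,0,0,-0.4,0,0,0,1,0,0,-0.2,0,0,0,1,0,0,-0.1,0,0,0,1,0,0,-0.1,0,0,0,1,0,0,0,0,0,0,1])

```text
time: 9.35
ee_pos: [0.5444, 0.0565, 0.0842]
tcp_rot: [-180.0, 0.0, -167.7]
wrist_force: [-3.2, -0.1, 3.9]
opening: 0.0002
grasp_force: 1.9
```

>>> send_rows(moves=[0,0,-0.08,0,0,0,1,0,0,0,0,0,0,1])

```text
time: 9.6
ee_pos: [0.5444, 0.0565, 0.0819]
tcp_rot: [-180.0, -0.0, -167.7]
wrist_force: [-3.1, -0.5, 2.3]
opening: 0.0003
grasp_force: 1.4
```

>>> send_rows(moves=[0,0,-0.05,0,0,0,1,0,0,0,0,0,0,1])

```text
time: 9.85
ee_pos: [0.5447, 0.0566, 0.0805]
tcp_rot: [180.0, 0.0, -167.7]
wrist_force: [0.1, 1.0, 0.5]
opening: 0.0003
grasp_force: 0.0
```

>>> send_rows(moves=[0,0,-0.04,0,0,0,1,0,0,0,0,0,0,1])

```text
time: 10.1
ee_pos: [0.5447, 0.0566, 0.08]
tcp_rot: [-180.0, 0.0, -167.7]
wrist_force: [0.1, 0.1, 2.5]
opening: 0.0
grasp_force: 1.0
```

>>> send_rows(moves=[0,0,-0.03,0,0,0,1,0,0,0,0,0,0,1,0,0,0,0,0,0,1,0,0,0,0,0,0,1,0,0,0,0,0,0,1,0,0,0,0,0,0,1,0,0,0,0,0,0,1,0,0,0,0,0,0,1])

```text
time: 11.1
ee_pos: [0.5447, 0.0566, 0.0797]
tcp_rot: [-180.0, 0.1, -167.7]
wrist_force: [-1.3, 0.5, 6.4]
opening: 0.0002
grasp_force: 3.2
```

>>> send_rows(moves=[0,0,0.2,0,0,0,1,0,0,0.8,0,0,0,1,0,0,1,0,0,0,-1,0,0,1,0,0,0,-1,-1,0,1,0,0,0,-1,-1,0,0.5,0,0,0,-1,-1,0,0.5,0,0,0,-1,-1,0,0,0,0,0,-1])

```text
time: 12.1
ee_pos: [0.4439, 0.0566, 0.205]
tcp_rot: [-180.0, 0.1, -167.7]
wrist_force: [0.5, -0.6, 0.1]
opening: 0.0856
grasp_force: 0.0
```

>>> send_rows(moves=[-1,0,0,0,0,0,-1,0,0,0,0,0,0,-1,0,0,0,0,0,0,-1,0,0,0,0,0,0,-1,0,0,0,0,0,0,-1,0,0,0,0,0,0,-1,0,0,0,0,0,0,-1,0,0,0,0,0,0,-1])

```text
time: 13.1
ee_pos: [0.4194, 0.0565, 0.204]
tcp_rot: [180.0, -0.0, -167.7]
wrist_force: [-0.0, -0.7, 0.1]
opening: 0.0853
grasp_force: 0.0
```

```bash
python3 - <<'E'
from h import *
for n in("top","scene"): cv2.imwrite(f"pics/{n}3.png",cam(n)["color"][:,:,::-1])
def cr(n,k):
    T=cv2.imread(f"pics/{n}{k}.png"); return T[165:285,170:310] if n=="top" else T[150:270,245:385]
o=np.vstack([np.hstack([cr(n,k) for k in(0,3)]) for n in("top","scene")])
cv2.imwrite("pics/c3.png",cv2.resize(o,None,fx=2.5,fy=2.5,interpolation=cv2.INTER_CUBIC))
E
```

```text
(no output)
```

View pics/c3.png

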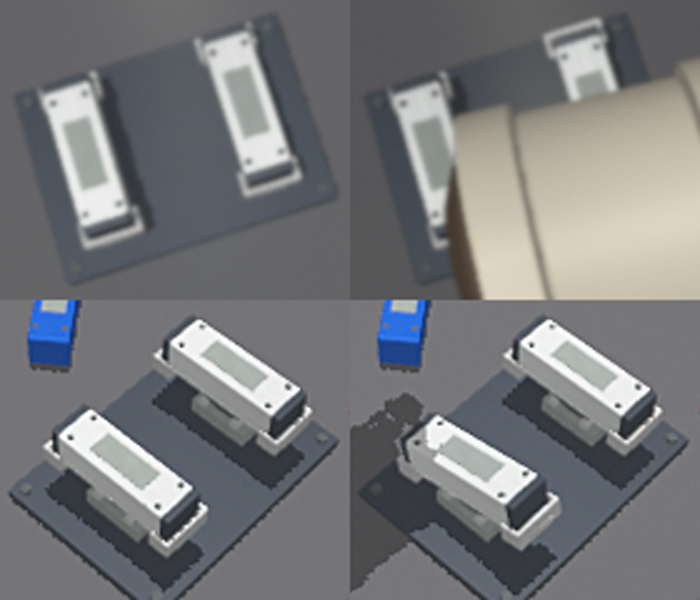

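The right bar stays tipped: its scene label at (293,212) is tilted and its near end is down, so it's the loose one. The left bar is level. I'll grip the right one 22 mm to the near side of its centre, with the tool tilted to match.

>>> send_rows(moves=[0.81,0.02,-0.5,0.044,-0.205,0,-1,0.81,0.02,-0.5,0.044,-0.205,0,-1,0.81,0.02,-0.5,0.044,-0.205,0,-1,0.81,0.02,-0.5,0.044,-0.205,0,-1,0.81,0.02,-0.5,0.044,-0.205,0,-1,0.81,0.02,-0.5,0.044,-0.205,0,-1,0.81,0.02,-0.5,0.044,-0.205,0,-1,0,0,0,0,0,0,-1])

```text
time: 14.2
ee_pos: [0.5607, 0.0599, 0.1153]
tcp_rot: [-180.0, 12.5, -167.7]
wrist_force: [0.3, -0.2, 0.2]
opening: 0.0853
grasp_force: 0.0
```

```bash
python3 - <<'E'
from h import *
c=cam("scene");I=c["color"][:,:,::-1].copy()
hz=np.array([-.213,-.046,.976]);hx=np.array([.955,.205,.218]);hy=np.array([-.21,.978,0]);C=np.array([.5934,.067,.071])
J=cv2.resize(I[130:280,220:400],None,fx=4,fy=4,interpolation=cv2.INTER_CUBIC)
P=lambda X:tuple(int(v) for v in (proj(c,X)-[220,130])*4+2)
q=[P(C+.018*hz+a*.066*hx+b*.020*hy) for a,b in((1,1),(1,-1),(-1,-1),(-1,1))]
for i in range(4): cv2.line(J,q[i],q[(i+1)%4],(0,0,255),1)
cv2.circle(J,P(C+.018*hz),3,(0,0,255),-1);cv2.circle(J,P(C-.022*hx-.02*hy),3,(0,255,0),-1)
cv2.imwrite("pics/c4.png",J)
E
```

```text
(no output)
```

View pics/c4.png

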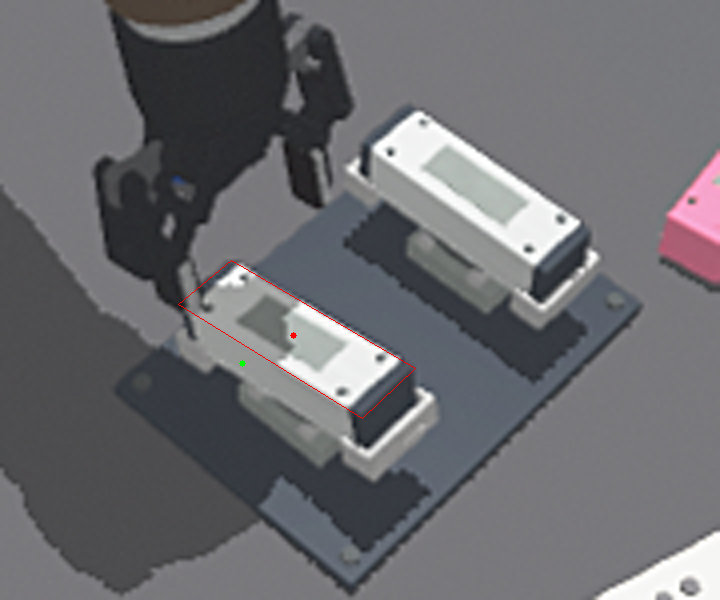

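The projected outline of the tipped bar (label centre at (293,335) in the crop) matches the picture to within about a pixel, so I go in and grip.

>>> send_rows(moves=[0.105,0.023,-0.45,0,0,0,-1,0.105,0.023,-0.45,0,0,0,-1,0.105,0.023,-0.45,0,0,0,-1,0.105,0.023,-0.45,0,0,0,-1,0.105,0.023,-0.45,0,0,0,-1,0.105,0.023,-0.45,0,0,0,-1,0,0,0,0,0,0,-1])

```text
time: 15.12
ee_pos: [0.5764, 0.0635, 0.0477]
tcp_rot: [-180.0, 12.5, -167.7]
wrist_force: [-0.2, 0.0, 0.8]
opening: 0.0856
grasp_force: 0.0
```

>>> send_rows(moves=[0,0,0,0,0,0,0,0,0,0,0,0,0,0,0,0,0,0,0,0,0.5,0,0,0,0,0,0,1,0,0,0,0,0,0,1,0,0,0,0,0,0,1,0,0,0,0,0,0,1], squeeze=40)

```text
time: 16.0
ee_pos: [0.5772, 0.0634, 0.0497]
tcp_rot: [-179.9, 12.7, -167.7]
wrist_force: [-3.1, -1.6, 5.5]
opening: 0.0395
grasp_force: 42.7
```

>>> send_rows(moves=[-0.04,-0.01,0.25,0,0,0,1,-0.04,-0.01,0.25,0,0,0,1,-0.04,-0.01,0.25,0,0,0,1,-0.04,-0.01,0.25,0,0,0,1], squeeze=50)

```text
time: 16.5
ee_pos: [0.5723, 0.0625, 0.0739]
tcp_rot: [-180.0, 12.5, -167.7]
wrist_force: [-0.1, 0.5, -5.8]
opening: 0.0394
grasp_force: 51.0
```

>>> send_rows(moves=[0,0,0.5,0,0,0,1,0,0,0.7,0,0,0,1,0,0,0.8,0,0,0,1,0,0,0,0,0,0,1])

```text
time: 17.0
ee_pos: [0.5742, 0.0627, 0.1268]
tcp_rot: [-179.9, 12.8, -167.7]
wrist_force: [0.0, 0.4, -5.4]
opening: 0.0395
grasp_force: 51.2
```

```bash
python3 - <<'E'
from h import *
c=cam("scene");I=c["color"][:,:,::-1].copy()
cv2.imwrite("pics/c5.png",cv2.resize(I[100:280,200:400],None,fx=3,fy=3,interpolation=cv2.INTER_CUBIC))
c=cam("top");I=c["color"]
r=bot.trace("top","tray");print(len(r))
reg=r[0]["region"];q=cv2.boxPoints(cv2.minAreaRect(np.argwhere(reg)[:,::-1].astype(np.float32)))
w=np.array([atz(c,p,.02)[:2] for p in q]);print(w.round(3),w.mean(0).round(4),[np.linalg.norm(w[i]-w[i-1]).round(3) for i in range(4)])
E
```

```text
1
[[ 0.62  -0.197]
 [ 0.612 -0.35 ]
 [ 0.393 -0.322]
 [ 0.401 -0.175]] [ 0.5067 -0.2609] [np.float64(0.22), np.float64(0.153), np.float64(0.221), np.float64(0.147)]
```

View pics/c5.png

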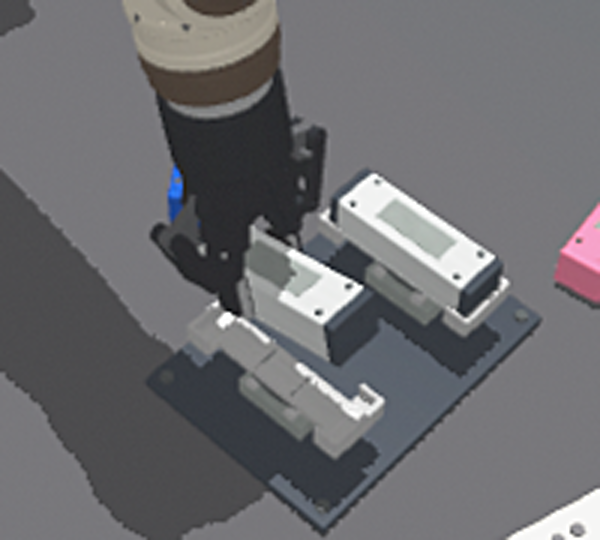

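The bar is held with its 0.22 rad tilt, its cradle is empty, and the left bar is still level.

```bash
python3 - <<'E'
from h import *
c=cam("top");c2=cam("scene")
reg=bot.trace("top","tray")[0]["region"].astype(np.uint8)
k=max(cv2.findContours(reg,0,1)[0],key=cv2.contourArea);h=cv2.convexHull(k)
for e in(.02,.03,.04,.05):
    p=cv2.approxPolyDP(h,e*cv2.arcLength(h,True),True)[:,0]
    if len(p)==4:break
w=np.array([atz(c,q,.028)[:2] for q in p]);print(p.tolist(),w.round(3).tolist(),w.mean(0).round(4))
for i in range(4):
    d=w[i]-w[i-1];print(np.linalg.norm(d).round(3),np.degrees(np.arctan2(d[1],d[0])).round(1))
a=bot.landmark_of("top","tray")[0]["pixel"];b=bot.landmark_of("scene","tray")[0]["pixel"];print(tri(c,a,c2,b).round(4),atz(c,a,0).round(4),atz(c2,b,0).round(4))
E
```

```text
[[449, 188], [457, 281], [392, 283], [387, 191]] [[0.603, -0.337], [0.399, -0.317], [0.409, -0.178], [0.611, -0.199]] [ 0.5057 -0.2576]
0.138 -93.3
0.205 174.5
0.139 85.6
0.203 -5.7
[ 0.5108 -0.2612  0.0061] [ 0.511 -0.265  0.   ] [ 0.5082 -0.2595  0.    ]
```

>>> send_rows(moves=[0,0,0.15,-0.077,0.36,0,1,0,0,0.15,-0.077,0.36,0,1,0,0,0.15,-0.077,0.36,0,1,0,0,0.1,-0.077,0.36,0,1,-0.25,-0.5,0,0,0,-0.14,1,-0.25,-0.9,0,0,0,-0.14,1,-0.25,-0.92,0,0,0,-0.14,1,-0.25,-0.92,0,0,0,-0.14,1])

```text
time: 18.4
ee_pos: [0.5472, -0.0197, 0.1377]
tcp_rot: [-180.0, 0.0, -172.6]
wrist_force: [-0.3, -0.5, -5.1]
opening: 0.0394
grasp_force: 51.3
```

>>> send_rows(moves=[-0.25,-0.92,0,0,0,-0.14,1,-0.25,-0.92,0,0,0,-0.14,1,-0.25,-0.92,0,0,0,-0.14,1,-0.25,-0.92,0,0,0,-0.14,1,-0.25,-0.92,0,0,0,-0.14,1,-0.25,-0.92,0,0,0,-0.14,1,-0.25,-0.92,0,0,0,-0.14,1,-0.25,-0.92,0,0,0,-0.14,1])

```text
time: 19.4
ee_pos: [0.497, -0.2036, 0.1378]
tcp_rot: [-180.0, 0.0, 177.7]
wrist_force: [0.7, -0.3, -6.4]
opening: 0.0393
grasp_force: 51.3
```

>>> send_rows(moves=[-0.25,-0.92,-0.5,0,0,-0.14,1,-0.25,-0.92,-0.5,0,0,-0.14,1,0,-0.4,-0.5,0,0,0,1,0,0,0,0,0,0,1,0,0,0,0,0,0,1])

```text
time: 20.02
ee_pos: [0.4856, -0.258, 0.1007]
tcp_rot: [180.0, -0.0, 175.5]
wrist_force: [-0.5, -0.2, -6.1]
opening: 0.0396
grasp_force: 51.4
```

```bash
python3 - <<'E'
from h import *
c=cam("scene");I=c["color"][:,:,::-1].copy()
cv2.imwrite("pics/c6.png",cv2.resize(I[180:360,60:260],None,fx=3,fy=3,interpolation=cv2.INTER_CUBIC))
E
```

```text
(no output)
```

View pics/c6.png

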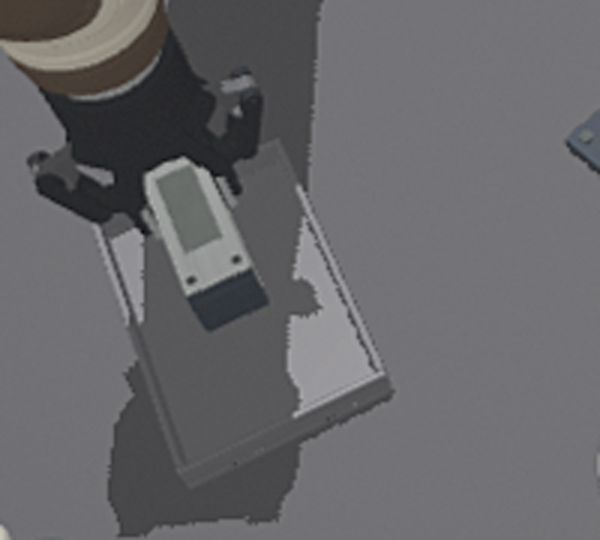

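The bar is level and parallel with the tray, over its middle, so I lower it.

>>> send_rows(moves=[0,0,-0.6,0,0,0,1,0,0,-0.6,0,0,0,1,0,0,-0.6,0,0,0,1,0,0,-0.6,0,0,0,1,0,0,-0.5,0,0,0,1,0,0,-0.3,0,0,0,1,0,0,-0.2,0,0,0,1,0,0,0,0,0,0,1])

```text
time: 21.08
ee_pos: [0.4854, -0.2585, 0.0152]
tcp_rot: [180.0, -0.0, 175.4]
wrist_force: [-0.1, 0.4, -5.3]
opening: 0.0394
grasp_force: 51.6
```

>>> send_rows(moves=[0,0,-0.08,0,0,0,1,0,0,-0.06,0,0,0,1,0,0,0,0,0,0,1])

```text
time: 21.45
ee_pos: [0.4854, -0.2585, 0.0118]
tcp_rot: [180.0, -0.0, 175.4]
wrist_force: [-0.6, -0.1, -5.6]
opening: 0.0392
grasp_force: 51.6
```

>>> send_rows(moves=[0,0,-0.06,0,0,0,1,0,0,0,0,0,0,1])

```text
time: 21.7
ee_pos: [0.4854, -0.2585, 0.0102]
tcp_rot: [180.0, -0.0, 175.4]
wrist_force: [1.1, 0.4, -4.6]
opening: 0.0393
grasp_force: 51.6
```

>>> send_rows(moves=[0,0,-0.06,0,0,0,1,0,0,0,0,0,0,1])

```text
time: 21.95
ee_pos: [0.4853, -0.2585, 0.0086]
tcp_rot: [180.0, -0.1, 175.4]
wrist_force: [0.6, 0.8, -5.9]
opening: 0.0391
grasp_force: 51.6
```

>>> send_rows(moves=[0,0,-0.05,0,0,0,1,0,0,0,0,0,0,1])

```text
time: 22.2
ee_pos: [0.4853, -0.2585, 0.0074]
tcp_rot: [180.0, -0.1, 175.4]
wrist_force: [0.1, 0.1, -5.7]
opening: 0.0394
grasp_force: 51.6
```

>>> send_rows(moves=[0,0,-0.04,0,0,0,1,0,0,0,0,0,0,1])

```text
time: 22.45
ee_pos: [0.4854, -0.2585, 0.0064]
tcp_rot: [180.0, -0.0, 175.4]
wrist_force: [-0.4, 0.2, -5.5]
opening: 0.0396
grasp_force: 51.6
```

>>> send_rows(moves=[0,0,-0.04,0,0,0,1,0,0,0,0,0,0,1])

```text
time: 22.7
ee_pos: [0.4855, -0.2585, 0.0059]
tcp_rot: [180.0, -0.0, 175.4]
wrist_force: [-2.0, 0.6, -0.1]
opening: 0.0397
grasp_force: 52.1
```

>>> send_rows(moves=[0,0,-0.04,0,0,0,1,0,0,0,0,0,0,1])

```text
time: 22.95
ee_pos: [0.4855, -0.2585, 0.0059]
tcp_rot: [-180.0, 0.0, 175.4]
wrist_force: [-5.0, 3.3, 9.6]
opening: 0.0395
grasp_force: 53.4
```

>>> send_rows(moves=[0,0,0.04,0,0,0,1,0,0,0,0,0,0,-0.1,0,0,0,0,0,0,-0.4,0,0,0,0,0,0,-0.4,0,0,0,0,0,0,-0.4,0,0,0,0,0,0,-0.4])

```text
time: 23.7
ee_pos: [0.4854, -0.2585, 0.0055]
tcp_rot: [180.0, -0.0, 175.4]
wrist_force: [0.6, -0.9, 0.1]
opening: 0.0604
grasp_force: 0.0
```

>>> send_rows(moves=[0,0,0.3,0,0,0,-0.4,0,0,0.6,0,0,0,-0.4,0,0,1,0,0,0,-0.4,0,0,1,0,0,0,-0.4,0,0,1,0,0,0,-0.4,-0.5,0,1,0,0,0,-0.4,-1,0,0.5,0,0,0,-0.4,-1,0,0,0,0,0,-0.4])

```text
time: 24.7
ee_pos: [0.4229, -0.2588, 0.1431]
tcp_rot: [-179.9, 0.1, 175.4]
wrist_force: [1.0, 0.2, 0.2]
opening: 0.0595
grasp_force: 0.0
```

>>> send_rows(moves=[-1,0,0,0,0,0,-0.4,-1,0,0,0,0,0,-0.4,0,0,0,0,0,0,-0.4,0,0,0,0,0,0,-0.4])

```text
time: 25.2
ee_pos: [0.3735, -0.2587, 0.1414]
tcp_rot: [-180.0, 0.0, 175.4]
wrist_force: [-0.3, 0.3, 0.2]
opening: 0.0599
grasp_force: 0.0
```

```bash
python3 - <<'E'
from h import *
c=cam("scene");I=c["color"][:,:,::-1].copy()
cv2.imwrite("pics/c7.png",cv2.resize(I[130:360,60:400],None,fx=2.3,fy=2.3,interpolation=cv2.INTER_CUBIC))
E
```

```text
(no output)
```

View pics/c7.png

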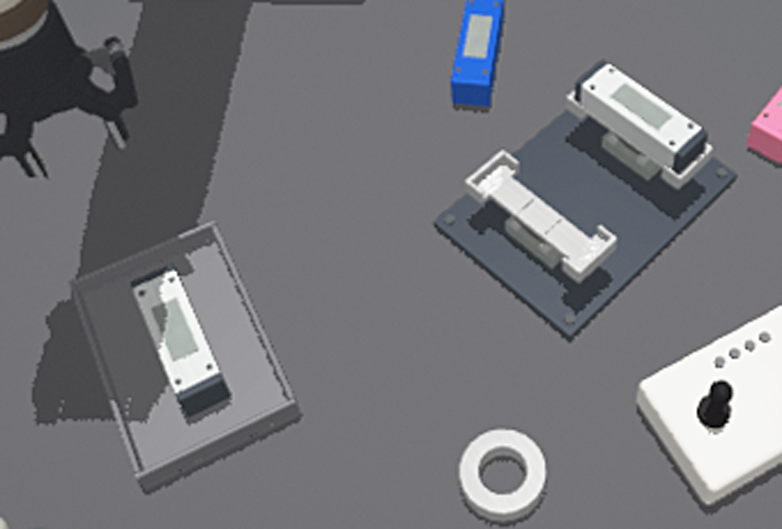

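The loose bar lies flat in the tray, at crop (180,335). The sound one sits level in its left cradle at (642,105), and the gripper is clear of everything.

```bash
python3 -c "
from workcell import bot
print(bot.job_done())"
```

```text
the job is handed in; nothing more can be done
None
```

The right housing stayed tipped, so it was the loose one; it now lies flat in the reject tray, the sound left one sits level in its cradle, and the job was handed in at about 25 s of the 64 s allowed, with no verdict returned.

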